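# Show a glaze test tile to the inspection camera

### The arm

A 6-joint arm with a two-finger parallel gripper is mounted at the origin on a cart in front of the work surface, level with it; the furniture and walls round the work are solid. World frame = base frame: x ahead of the robot, y to its left, z up, the work surface at z = 0. Lengths are in m, angles in degrees, forces in N, time in s.
With the tool pointing down it reaches from about 0.35 to 0.875 m from the base axis. Payload 4.2 kg.
Tool frame: the origin (TCP) lies on the front face of the gripper's body, between the roots of the fingers; the fingertips stand 70 mm ahead of it and the grasp point (between the pads) lies 51 mm ahead of it; z points along the fingers, y is the line along which they close (so a half turn about z gives the same grasp; the last joint's range is limited). The gripper opens to 87 mm and grips with 3 to 60 N. Pads are 19 mm wide; open, the fingers measure 117 mm over their backs; the gripper's body (75 mm by 190 mm) begins 51 mm behind the grasp point.
Start: joints at [-50.73, 22.042, 0.453, 0, -68.411, -14.817], TCP at [0.259, -0.569, 0.292] pointing down, gripper open.
Joint ranges: [-179.83, 179.83], [-69.29, 118.12], [-61.27, 80.66], [-181.25, 117.63], [-171.15, -9.14], [-177.46, 177.46]. Speed limits (degrees/s): [159.86, 159.86, 180, 180, 180, 180].

### API

Orientations are given as a 3x3 rotation matrix whose columns are the frame's x, y, z axes.
In Python, from station import r gives the robot as it stands.
- The arm moves only by the shell command python3 -m pendant 'ROWS' [OPENING]. ROWS is JSON, a list of rows, each a list of 2 entries, a list of its own where there are three numbers: the shift along the tool's x, y, z in mm, then the turn, a rotation vector about the tool's x, y, z in rad. A call has 1 to 10 rows; each row is the pose to reach, as a shift and turn from the pose commanded when the call began, along the tool's axes at that moment; what a row does not reach only later rows make up. A row lasts 1/10 s, in which the tool goes at most 50 mm and 8.59 degrees, less where a joint would pass 70% of its speed; a pose out of reach is approached as far as the arm can. A call with a gripper value outside its range is refused whole. OPENING is the opening, from 0 (shut) to 1 (fully open), set as the call begins (- or left out, the last holds). The fingers move at their own pace and stop on an object; the grip force is fixed at half the most. Time passes only in rows, so rows that repeat a pose let the fingers close. It gives the time, the measured TCP pose, the force, the opening and the grip force at its end, in the units of the state.
- r.sense(): the state, without advancing time (a new reading comes with each control period).
- r.capture(name): name is "scene" or "side" or "wrist"; returns a dict with "frame" (420x560x3 uint8, red, green, blue), "vertical_fov" (degrees; the focal length in pixels is half the picture's height over the tangent of half this angle, whatever the lens; pixels are square), "cx", "cy" (the principal point, pixels), "rvec" (rotation vector, rad) and "tvec" (3), from world to camera coordinates, as OpenCV has them. Camera axes: x right, y down, z forward; pixel columns grow to the right and rows downward; lengths in m; the calibration is good to about 2 mm. A picture is of the moment at which its call begins. There is no depth.
- r.finish_job(): hands the job in; it is judged then, once.
The state is a dict: "time_s": time; "joints": joint angles; "joint_velocities": joint speeds; "effort": joint torques, N m; "tcp_pos": TCP position; "ee_rot": TCP orientation; "wrist_force": force on the tool from outside, world axes, zero at the start; "moment": the same for the moment, N m; "gripper_width": opening from 0.0 (shut) to 1.0 (fully open); "gripper_force": force on a finger pad.
Only numpy, scipy, OpenCV 4.12 (cv2) and the standard library are available. Lean on these libraries where they do the work, as an engineer would, in place of code of your own. Each camera call takes 0.05 s, during which the arm holds its last target. There are 200 camera calls.

### The job

Fold the carrying handle of the test-tile rack down to one side and draw the rust-brown tile up out of its slot, taking it by its two narrow side edges so that the fingers keep off the glaze. Hold it in the air in front of the inspection camera as the camera is set: centred on the lens axis and square to it, glaze towards the lens, the bare strip at the top, 150 mm from the front of the lens. Finish while still holding the tile there, still, with the other three tiles left in the rack and the camera and the things around undisturbed.

Things in the scene. Friction and masses are not known exactly. Their poses are not given: they have to be found in the camera images.
- tile_rack: Fixed wooden rack, 198 mm long (x) by 71 mm wide (y), for four upright tiles in any order. Origin: centre of its underside on the table; z up; -x end is its front, all glazed sides look there. Slots centred at x = -63, -21, 21, 63 mm, each 9 mm (x) by 49 mm (y), floor at z = 10 mm; dividers and side rails up to z = 36 mm, end boards to z = 52 mm.
- rack_handle (a joint): Angle of the rack's wire carrying handle. Axis: the rack's x at y = 0, z = 42 mm; arms outside the end boards at x = +-105 mm. 0: upright, crossbar above the tiles and in their way (starts within 0.3 of it). Positive leans to the rack's -y side, negative to +y; stops at +-1.4. Stiff: stays where left, about 1.5 N at the crossbar swings it. Beyond 1.1 either way counts as down.
- handle_grip (a point): Middle of the handle's crossbar, centre of its dark wooden grip: a sleeve 19 mm thick, 95 mm long along the rack's x, 92 mm from the pivot axis. The point turns with the handle.
- tile_brown: THE TILE TO SHOW: glaze test tile 72 x 45 x 6.2 mm, rust-brown with a bare strip at its upper end, about 50 g. Origin: centre of its unglazed back; x along the length to the bare end (up in the rack), y across the width to the two narrow side edges, z out of the glazed face (to the rack's -x). In the rack its origin is 46 mm above the table; the upper 46 mm of the tile show above the rails.
- tile_green: Glaze test tile like tile_brown (same size, origin and axes), glazed blue-green; stays in its slot.
- tile_cream: Glaze test tile like tile_brown (same size, origin and axes), glazed pale cream; stays in its slot.
- tile_blue: Glaze test tile like tile_brown (same size, origin and axes), glazed dark navy blue; stays in its slot.
- camera_lens (a point): Centre of the lens front of the inspection camera: grey, black lens 37 mm across, pale metal ring light 71 mm, on a stand (base 150 x 130 mm, column 347 mm tall behind it). Place, height, direction and tilt (9 to 26 degrees down) vary. It looks along -x; y level; z its own up. Held right, the tile's middle is at x = -150 mm, y = z = 0 here, tile z along +x, tile x along +z.
- notebook: Red notebook, 148 x 108 x 12 mm, lying on the table; bystander. Origin: centre of its underside.
- marker: Red and white marker, 135 mm long, 16 mm thick, lying on the table; bystander. Origin: centre of its underside.
- oxide_jar: White jar with a grey lid, 50 mm across, 62 mm tall; bystander. Origin: centre of its underside.
- test_bowl: Small teal bowl, 85 mm across, 40 mm tall; bystander. Origin: centre of its underside.

How it is judged (in metres and radians):
On the way, in this order (a step that is already met when the one before it is completed fails the run):
1. the rack's handle is folded down to one side ((value of joint rack_handle above 1.1 rad or value of joint rack_handle below -1.1 rad)), for 0.2 s.
2. the rust-brown tile, held, is clear above the rack or away from it (height (world z) of tile_brown above 0.09 m and contact force between the fingers and tile_brown above 1 N), for 0.1 s.
At the end, for the whole second after the job is handed in: Brown tile held still by the fingers, glaze to the lens, bare end up: within 15 mm of the lens axis each way, back 130-175 mm from the lens, square and unturned to 10 degrees; handle beyond 1.1 rad either side; other tiles moved under 12 mm, camera 10 mm, bystanders 30 mm ((value of joint rack_handle above 1.1 rad or value of joint rack_handle below -1.1 rad) and x of tile_brown in the frame of camera_lens between -0.175 and -0.13 m and y of tile_brown in the frame of camera_lens between -0.015 and 0.015 m and z of tile_brown in the frame of camera_lens between -0.015 and 0.015 m and angle between the z axis of tile_brown and the x axis of camera_lens, either way round below 0.17 rad and angle between the x axis of tile_brown and the z axis of camera_lens, either way round below 0.17 rad and z of camera_lens in the frame of tile_brown above 0.1 m and angle between tile_brown's own x axis and vertical below 0.9 rad and height (world z) of tile_brown above 0.1 m and contact force between the fingers and tile_brown above 2 N and contact force between tile_brown and tile_rack below 0.3 N and linear speed of tile_brown below 0.02 m/s and angular speed of tile_brown below 0.1 rad/s and distance of each of tile_green, tile_cream, tile_blue from where it was at the start of the episode below 0.012 m and distance of camera_lens from where it was at the start of the episode below 0.01 m and distance of each of notebook, marker, oxide_jar, test_bowl from where it was at the start of the episode below 0.03 m); the arm keeps its last pose, push and grip.
It fails at once if the fingers press on the glazed face of the rust-brown tile (contact force between the fingers and brown_glaze above 1 N).
It fails at once if the camera is knocked (distance of camera_lens from where it was at the start of the episode above 0.015 m).
It fails at once if another tile is pulled out of the rack (height (world z) of any of tile_green, tile_cream, tile_blue above 0.065 m).
It fails at once if a bystander is pushed about (distance of any of notebook, marker, oxide_jar, test_bowl from where it was at the start of the episode above 0.04 m).
It also fails if it takes over 45 s, if anything falls off the work surface, if the arm or the gripper's body presses on something with over 40 N, if the wrist force passes 120 N, or if a joint passes its speed limit or range.

## Working session

There is one attempt and no reset: what is moved stays moved. The work goes in short steps, Python scripts to look and compute and a shell command to move; the robot and the scene stay as the last step left them, time stands still between calls to the robot, and variables do not carry over. Pictures are saved under pics/ and viewed, at most 12 in all, crops included, and the job is handed in when it is done.

```bash
mkdir -p pics; ls
cat > h.py <<'E'
import numpy as np, cv2
from station import r
def cap(n, save=None):
    c=r.capture(n); f=c["frame"]; 
    if save: cv2.imwrite(f"pics/{save}.png", f[:,:,::-1])
    h=f.shape[0]; fl=h/2/np.tan(np.radians(c["vertical_fov"])/2)
    K=np.array([[fl,0,c["cx"]],[0,fl,c["cy"]],[0,0,1]])
    R=cv2.Rodrigues(np.array(c["rvec"],float))[0]; t=np.array(c["tvec"],float).ravel()
    return dict(f=f,K=K,R=R,t=t,C=-R.T@t)
def ray(c,uv):
    d=c["R"].T@np.linalg.inv(c["K"])@np.array([uv[0],uv[1],1.]); return d/np.linalg.norm(d)
def plane(c,uv,z):
    d=ray(c,uv); return c["C"]+d*(z-c["C"][2])/d[2]
def tri(obs):
    A=np.zeros((3,3));b=np.zeros(3)
    for c,uv in obs:
        d=ray(c,uv);P=np.eye(3)-np.outer(d,d);A+=P;b+=P@c["C"]
    X=np.linalg.solve(A,b); return X,[np.linalg.norm(np.cross(ray(c,uv),X-c["C"])) for c,uv in obs]
def proj(c,X):
    X=np.atleast_2d(X); p=(c["R"]@X.T).T+c["t"]; p=(c["K"]@p.T).T; return p[:,:2]/p[:,2:]
E
python3 - <<'E'
from h import *
a=cap("scene","s1");b=cap("side","d1");w=cap("wrist","w1")
for c in (a,b,w): print(c["C"].round(3), c["R"][2].round(2), c["K"][0,0].round(1))
s=r.sense(); print(s)
cv2.imwrite("pics/all.png",cv2.resize(np.vstack([np.hstack([a["f"],b["f"]])])[:,:,::-1],(800,300)))
E
```

```text
pics
[ 0.196 -0.401  0.892] [ 0.35  0.6  -0.72] 503.4
[0.753 0.781 0.851] [-0.2  -0.63 -0.75] 389.9
[ 0.184 -0.603  0.384] [ 0.27  0.13 -0.95] 346.9
{'time_s': 0.15, 'joints': array([-5.07278831e+01,  2.20794257e+01,  3.97591090e-01, -1.82149243e-02,
       -6.84148733e+01, -1.48153979e+01]), 'joint_velocities': array([ 0.00744825, -0.18819109,  0.22926843,  0.06037022,  0.01816512,
        0.05623629]), 'effort': array([ 2.20845045e-04, -3.91050839e+01,  1.87588084e+01,  4.22240853e+00,
        1.23626296e-02, -1.40891539e-04]), 'tcp_pos': array([ 0.25860404, -0.56860269,  0.29142853]), 'ee_rot': array([[-9.10322724e-01, -4.13898337e-01, -8.39567591e-04],
       [-4.13899163e-01,  9.10321510e-01,  1.49377499e-03],
       [ 1.46005455e-04,  1.70731364e-03, -9.99998532e-01]]), 'wrist_force': array([ 0.15011913,  0.93698584, -0.23725342]), 'moment': array([0.02387277, 0.00492475, 0.02084532]), 'gripper_force': 0.0, 'gripper_width': 1.0014483649794161}
```

View pics/s1.png

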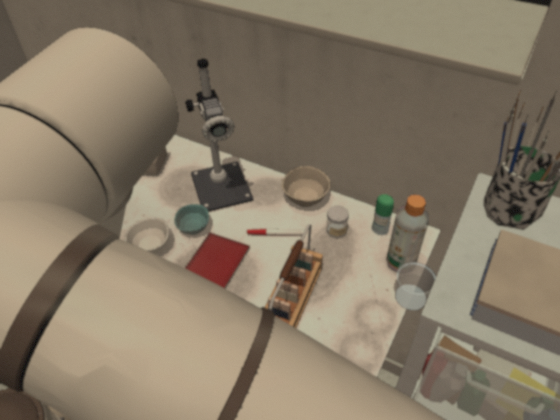

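View pics/d1.png

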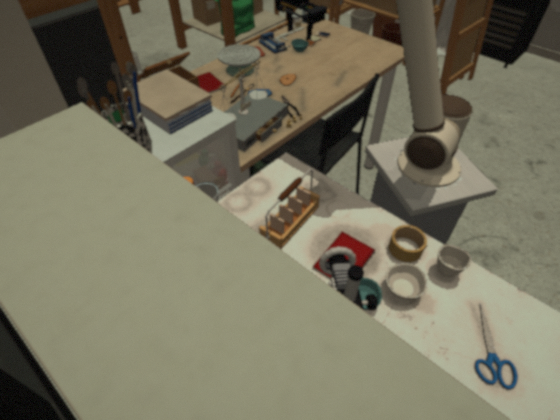

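The scene view shows the rack near (295,285), partly hidden by the arm, with the lens at about (218,127). The side view shows the rack at (290,215) and the ring light at about (338,258). Next I'll get coarse positions.

Run:
```python
from h import *
a=cap("scene");b=cap("side")
for n,c,uv,z in [("rack far end sc",a,(310,255),.05),("rack s L",b,(265,235),.03),("rack s R",b,(318,200),.05),("base",a,(222,186),0.01),("jar",a,(338,213),.06),("bowl",a,(192,215),.04),("note",a,(218,260),.012),("marker L",a,(248,232),.01),("marker R",a,(303,235),.01),("bottle",a,(405,265),0)]:
    print(n,plane(c,uv,z).round(3))
print("lens",tri([(a,(218,127)),(b,(338,260))]))
print("grip",tri([(a,(292,260)),(b,(291,189))]))
A=cv2.resize(a["f"][50:330,160:440],(560,560)); B=cv2.resize(b["f"][160:320,220:400],(0,0),fx=1.3,fy=3.5)[:560]
cv2.imwrite("pics/w2.png",np.hstack([A])[:,:,::-1])
```

```text
rack far end sc [0.586 0.139 0.05 ]
rack s L [0.597 0.143 0.03 ]
rack s R [0.422 0.081 0.05 ]
base [0.539 0.467 0.01 ]
jar [0.702 0.199 0.06 ]
bowl [0.424 0.388 0.04 ]
note [0.424 0.259 0.012]
marker L [0.521 0.297 0.01 ]
marker R [0.624 0.222 0.01 ]
bottle [0.771 0.038 0.   ]
lens (array([0.522433  , 0.40643544, 0.24114226]), [np.float64(0.0010176570859421238), np.float64(0.0010176570859420544)])
grip (array([0.5107446 , 0.09445491, 0.13300892]), [np.float64(0.0017859726817594328), np.float64(0.0017859726817594987)])
```

View pics/w1.png

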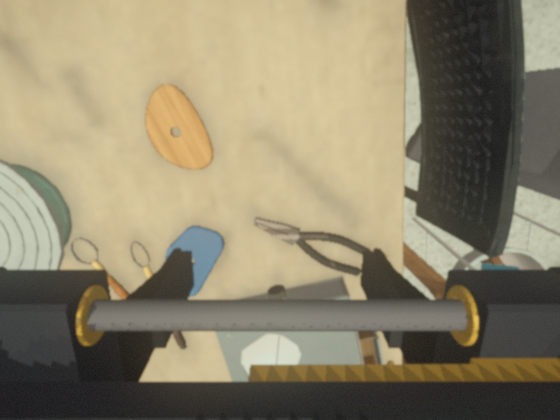

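The wrist view shows only the neighbouring desk; the fingers fill rows above 250. I'll move so the wrist camera looks at the rack.

```bash
cat >> h.py <<'E'
def sh(target, Rt=None):
    s=r.sense(); R=s["ee_rot"]; p=s["tcp_pos"]
    print("shift mm",(R.T@(np.array(target)-p)*1000).round(1))
    if Rt is not None: print("turn",cv2.Rodrigues(R.T@Rt)[0].ravel().round(4), "deg",np.degrees(np.linalg.norm(cv2.Rodrigues(R.T@Rt)[0])).round(1))
E
python3 -c "
from h import *
sh([.2586,-.5686,.42]);sh([.42,.04,.42])"
```

```text
shift mm [   0.     0.3 -128.3]
shift mm [-398.8  487.5 -127.8]
```

```bash
python3 -m pendant '[[[0,0,-40],[0,0,0]],[[0,0,-85],[0,0,0]],[[0,0,-128],[0,0,0]],[[-28,34,-128],[0,0,0]],[[-56,68,-128],[0,0,0]],[[-84,102,-128],[0,0,0]],[[-112,136,-128],[0,0,0]],[[-140,170,-128],[0,0,0]],[[-168,204,-128],[0,0,0]],[[-196,238,-128],[0,0,0]]]'
python3 -c "
from h import *
sh([.42,.04,.42])"
```

```text
time_s: 1.25
tcp_pos: [0.3385, -0.2694, 0.4203]
ee_rot: [[-0.91, -0.414, 0.001], [-0.414, 0.91, 0.0], [-0.0, -0.0, -1.0]]
wrist_force: [0.3, 0.6, -0.6]
gripper_width: 0.997
gripper_force: 0.0
shift mm [-202.2  248.     0.4]
```

```bash
python3 -m pendant '[[[-28,34,0],[0,0,0]],[[-56,68,0],[0,0,0]],[[-84,102,0],[0,0,0]],[[-112,136,0],[0,0,0]],[[-140,170,0],[0,0,0]],[[-168,204,0],[0,0,0]],[[-202,248,0],[0,0,0]],[[-202,248,0],[0,0,0]],[[-202,248,0],[0,0,0]]]'
python3 -c "
from h import *
w=cap('wrist','w3');a=cap('scene','s3');b=cap('side','d3')
cv2.imwrite('pics/w3b.png',cv2.resize(w['f'],(784,588),interpolation=cv2.INTER_CUBIC)[:,:,::-1])
B=cv2.resize(b['f'][150:330,200:420],(440,360),interpolation=cv2.INTER_CUBIC)
A=cv2.resize(a['f'][40:220,160:340],(360,360),interpolation=cv2.INTER_CUBIC)
cv2.imwrite('pics/sd3.png',np.hstack([A,B])[:,:,::-1])
"
```

```text
time_s: 2.15
tcp_pos: [0.4199, 0.0395, 0.4199]
ee_rot: [[-0.909, -0.417, -0.001], [-0.417, 0.909, -0.0], [0.001, 0.0, -1.0]]
wrist_force: [0.9, 0.3, -0.1]
gripper_width: 1.001
gripper_force: 0.0
```

View pics/w3b.png

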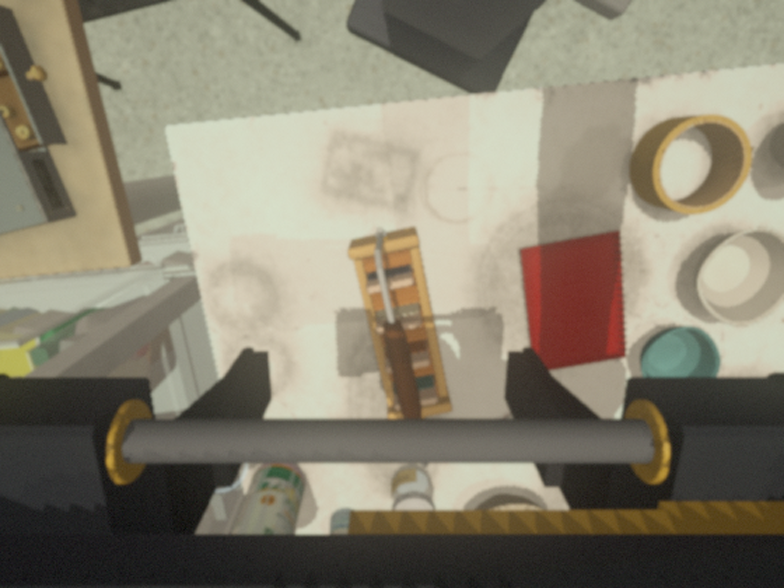

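View pics/sd3.png

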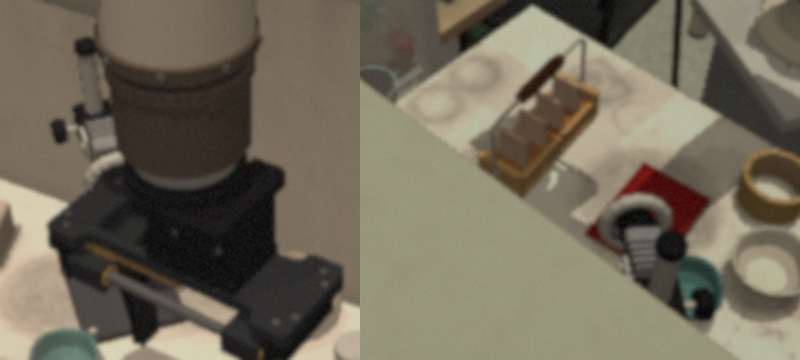

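The wrist view shows the rack's near end board at (383,245) and far end at (425,410), both at 1.4x. The grip runs from (392,320) to (405,415), and the dark tile faces look towards the robot. In the side view only the backs show, so the rack's front is the robot end. The scene view of the lens is blocked now, so I'll use s1 for it. Next is the rack outline.

Run:
```python
from h import *
w=cap('wrist')
np.savez('w3.npz',**w)
f=w["f"][150:305,235:335]
cv2.imwrite('pics/crop.png',cv2.resize(f,None,fx=3.8,fy=3.8,interpolation=cv2.INTER_CUBIC)[:,:,::-1])
```

```text
(no output)
```

View pics/crop.png

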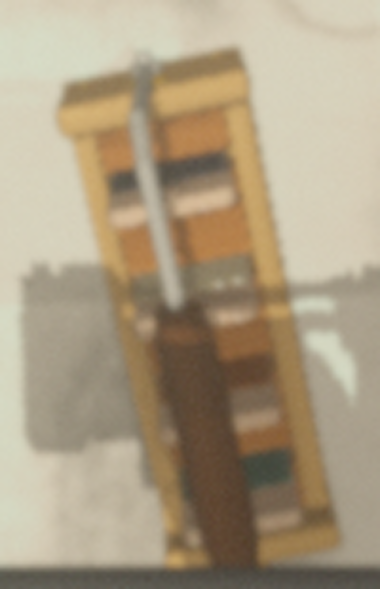

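Order from the front: navy, cream, brown (third slot, x = +21), green.

Run:
```python
from h import *
w=dict(np.load('w3.npz'))
P=lambda u,v,z: plane(w,(235+u/3.8,150+v/3.8),z)
L=P(62,110,.052);R=P(245,73,.052);print("near outer",L.round(4),R.round(4),np.linalg.norm(L-R))
l1,l2=P(76,140,.036),P(160,510,.036);r1,r2=P(243,105,.036),P(333,510,.036)
for a,b in((l1,l2),(r1,r2)): print(a.round(4),b.round(4),np.degrees(np.arctan2(*(b-a)[1::-1])))
fl=P(340,540,.052);print("far R",fl.round(4),np.linalg.norm(fl-R))
for n,u in [("navy",(170,205)),("cream",(205,308)),("brown",(262,415)),("green",(280,518))]: print(n,P(*u,.082).round(4))
ang=np.radians(19);ex=np.array([np.cos(ang),np.sin(ang),0])
a=cap('side');hue=cv2.cvtColor(a["f"],cv2.COLOR_RGB2HSV)
```

```text
near outer [0.4511 0.0133 0.052 ] [0.4121 0.067  0.052 ] 0.066349991001174
[0.4631 0.0229 0.036 ] [0.5908 0.1152 0.036 ] 35.844584732643476
[0.4255 0.0737 0.036 ] [0.5618 0.1792 0.036 ] 37.748266649966396
far R [0.5653 0.1818 0.052 ] 0.1914568185883396
navy [0.4593 0.0592 0.082 ]
cream [0.4884 0.0859 0.082 ]
brown [0.5171 0.1219 0.082 ]
green [0.5518 0.146  0.082 ]
```

```bash
cat >> h.py <<'E'
RC=np.array([.511,.099,0.]); RA=np.radians(36.5)
def rk(): return RC,np.array([np.cos(RA),np.sin(RA),0]),np.array([-np.sin(RA),np.cos(RA),0])
def rp(x,y,z): c,ex,ey=rk(); return c+ex*x+ey*y+np.array([0,0,z])
def RT(): c,ex,ey=rk(); return np.c_[-ex,ey,[0,0,-1]]
E
python3 - <<'E'
from h import *
w=dict(np.load('w3.npz'))
c,ex,ey=rk()
for u in [(183,320),(200,440),(225,540)]:
    p=plane(w,(235+u[0]/3.8,150+u[1]/3.8),.13); print(((p-c)@ex).round(4),((p-c)@ey).round(4))
sh(rp(0,.05,.26),RT()); sh(rp(0,.05,.185))
E
```

```text
-0.0419 -0.0025
-0.0003 -0.0056
0.0369 -0.0048
shift mm [-98.2  67.6 160.5]
turn [-1.000e-04  4.000e-04 -2.123e-01] deg 12.2
shift mm [-98.2  67.6 235.5]
```

```bash
python3 -m pendant '[[[-24,17,40],[0,0,-0.1]],[[-49,34,80],[0,0,-0.212]],[[-73,51,120],[0,0,-0.212]],[[-98,68,160],[0,0,-0.212]],[[-98,68,200],[0,0,-0.212]],[[-98,68,235],[0,0,-0.212]],[[-98,68,235],[0,0,-0.212]],[[-98,68,235],[0,0,-0.212]]]' 0
python3 -c "
from h import *
sh(rp(0,.05,.185),RT())
for y,z in ((.0,.185),(-.041,.164),(-.06,.142),(-.06,.18),(-.088,.18),(-.088,.142)): sh(rp(0,y,z))"
```

```text
time_s: 3.2
tcp_pos: [0.4816, 0.1401, 0.186]
ee_rot: [[-0.803, -0.596, 0.001], [-0.596, 0.803, -0.001], [-0.0, -0.001, -1.0]]
wrist_force: [0.3, 0.1, 0.7]
gripper_width: 0.356
gripper_force: 0.0
shift mm [ 0.8 -0.5  1. ]
turn [-0.0008  0.      0.001 ] deg 0.1
shift mm [  0.9 -50.5   1. ]
shift mm [  0.9 -91.5  22.1]
shift mm [   0.9 -110.4   44.1]
shift mm [   0.9 -110.5    6.1]
shift mm [   0.9 -138.5    6.1]
shift mm [   0.9 -138.4   44.1]
```

```bash
python3 -m pendant '[[[0,0,0],[0,0,0]],[[0,0,0],[0,0,0]],[[0,0,0],[0,0,0]],[[0,-12,0],[0,0,0]],[[0,-24,0],[0,0,0]],[[0,-36,0],[0,0,0]],[[0,-48,1],[0,0,0]],[[0,-60,5],[0,0,0]],[[0,-72,10],[0,0,0]],[[0,-82,16],[0,0,0]]]' 0
python3 -m pendant '[[[0,-10,7],[0,0,0]],[[0,-19,16],[0,0,0]],[[0,-28,26],[0,0,0]],[[0,-28,26],[0,0,0]],[[0,-26,-10],[0,0,0]],[[0,-40,-12],[0,0,0]],[[0,-56,-12],[0,0,0]],[[0,-56,0],[0,0,0]],[[0,-56,14],[0,0,0]],[[0,-56,28],[0,0,0]]]' 0
python3 -c "
from h import *
sh(rp(0,-.088,.142));b=cap('side','d4')"
```

```text
time_s: 4.2
tcp_pos: [0.5305, 0.0739, 0.1687]
ee_rot: [[-0.803, -0.596, 0.0], [-0.596, 0.803, -0.0], [-0.0, -0.0, -1.0]]
wrist_force: [-0.6, 0.4, 1.3]
gripper_width: 0.003
gripper_force: 0.6
time_s: 5.2
tcp_pos: [0.5631, 0.0293, 0.1397]
ee_rot: [[-0.803, -0.596, -0.001], [-0.596, 0.803, -0.0], [0.001, -0.0, -1.0]]
wrist_force: [0.4, 0.1, 1.7]
gripper_width: 0.009
gripper_force: 0.7
shift mm [ 0.5 -0.9 -2.3]
```

```bash
python3 -m pendant '[[[0,0,0],[0,0,0]],[[0,0,-30],[0,0,0]],[[0,0,-75],[0,0,0]],[[0,0,-120],[0,0,0]],[[0,0,-160],[0,0,0]]]' 0
python3 - <<'E'
from h import *
s=r.sense();print(s["joints"].round(1))
a=cap('scene');b=cap('side')
s1=cv2.imread('pics/s1.png')
cv2.imwrite('pics/mix.png',np.hstack([cv2.resize(s1[50:230,170:280],(366,600),interpolation=cv2.INTER_CUBIC),cv2.resize(b["f"][160:310,240:390,::-1],(434,434),interpolation=cv2.INTER_CUBIC)[:600] if 0 else cv2.copyMakeBorder(cv2.resize(b["f"][160:310,240:390,::-1],(434,434),interpolation=cv2.INTER_CUBIC),0,166,0,0,cv2.BORDER_CONSTANT)]))
E
```

```text
time_s: 5.75
tcp_pos: [0.5629, 0.0299, 0.3035]
ee_rot: [[-0.803, -0.596, 0.001], [-0.596, 0.803, 0.0], [-0.001, -0.0, -1.0]]
wrist_force: [0.9, 0.8, -0.5]
gripper_width: 0.006
gripper_force: 0.0
[ 19.5  15.6  -7.3   0.  -67.  -72.9]
```

View pics/mix.png

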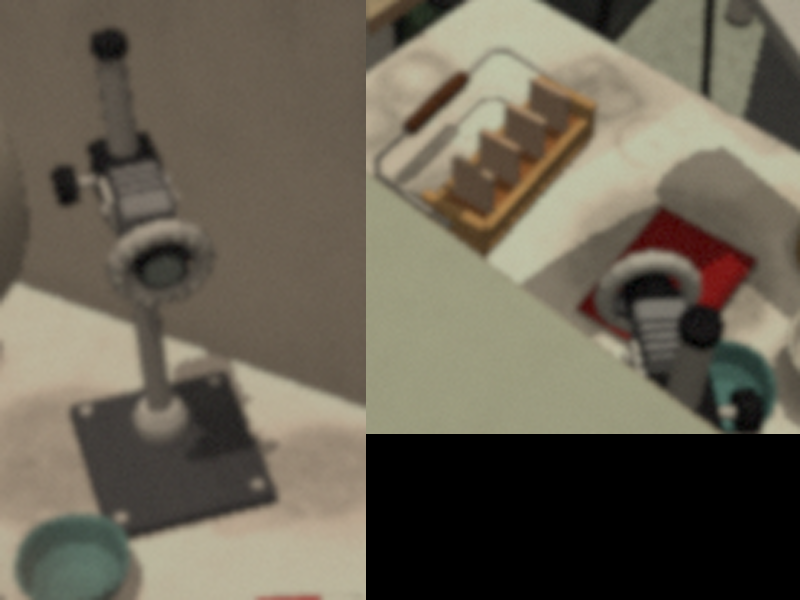

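The mix shows the handle folded down on the -y side, with all four tiles in place. The base corners, at 3.3x, are (72,408), (225,372), (275,492) and (118,532). The lens centre is about (165,266).

Run:
```python
from h import *
a=cap('scene');b=cap('side')
S=lambda u,v:(170+u*110/366,50+v*180/600)
D=lambda u,v:(240+(u-366)*150/434,160+v*150/434)
q=[plane(a,S(*p),.012) for p in [(72,408),(225,372),(275,492),(118,532)]]
for i in range(4):
    d=q[(i+1)%4]-q[i]; print(q[i].round(4),np.linalg.norm(d).round(4),np.degrees(np.arctan2(d[1],d[0])).round(1))
print("foot",plane(a,S(162,415),.012), "top",tri([(a,S(110,42)),(b,D(700,326))]))
print("ringc",tri([(a,S(162,262)),(b,D(650,290))]))
sh([.44,.2,.30])
```

```text
[0.4938 0.553  0.012 ] 0.1244 -12.2
[0.6154 0.5267 0.012 ] 0.1427 -102.9
[0.5836 0.3876 0.012 ] 0.1194 168.0
[0.4668 0.4125 0.012 ] 0.143 79.1
foot [0.55004575 0.50808998 0.012     ] top (array([0.54430409, 0.49811379, 0.3415512 ]), [np.float64(0.0010269637492129186), np.float64(0.0010269637492127221)])
ringc (array([0.52198688, 0.40483956, 0.23812089]), [np.float64(0.0018566929949030931), np.float64(0.0018566929949031335)])
shift mm [ -2.6 209.7   2.2]
```

Run:
```python
from h import *
y=np.radians(78);h=np.array([np.cos(y),np.sin(y),0]);k=np.array([0,0,1.])
ph=np.radians(55)
z=h*np.sin(ph)-k*np.cos(ph);x=-h*np.cos(ph)-k*np.sin(ph);R=np.c_[x,np.cross(z,x),z]
C=np.array([.469,.153,.348])
T=C-.083*x+.092*z;print(T,np.linalg.det(R));sh(T,R)
```

```text
[0.49456666 0.27328167 0.36322059] 1.0
shift mm [-90.2 236.1 -60.8]
turn [-0.347  -0.9144 -0.665 ] deg 67.8
```

```bash
python3 -m pendant '[[[-10,26,-7],[-0.039,-0.101,-0.074]],[[-20,52,-14],[-0.077,-0.203,-0.148]],[[-30,79,-20],[-0.116,-0.305,-0.222]],[[-40,105,-27],[-0.154,-0.406,-0.296]],[[-50,131,-34],[-0.193,-0.508,-0.369]],[[-60,157,-41],[-0.231,-0.61,-0.443]],[[-70,183,-47],[-0.27,-0.711,-0.517]],[[-80,210,-54],[-0.308,-0.813,-0.591]],[[-90,236,-61],[-0.347,-0.914,-0.665]],[[-90,236,-61],[-0.347,-0.914,-0.665]]]' 1
python3 - <<'E'
from h import *
w=cap('wrist');np.savez('wl1.npz',**w)
cv2.imwrite('pics/wl1.png',cv2.resize(w['f'],(784,588),interpolation=cv2.INTER_CUBIC)[:,:,::-1])
print(w["C"],r.sense()["joints"].round(1),r.sense()["tcp_pos"], proj(w,[.522,.405,.239]))
E
```

```text
time_s: 6.95
tcp_pos: [0.4939, 0.2738, 0.36]
ee_rot: [[-0.125, -0.978, 0.166], [-0.561, 0.207, 0.801], [-0.818, 0.007, -0.575]]
wrist_force: [0.1, -1.5, -0.4]
gripper_width: 0.837
gripper_force: 0.0
[0.46845166 0.15310101 0.34566617] [ 21.6   7.4  -5.6 -55.9 -55.4  -9.2] [0.49446062 0.27268672 0.36001399] [[275.5129942  180.05126979]]
```

View pics/wl1.png

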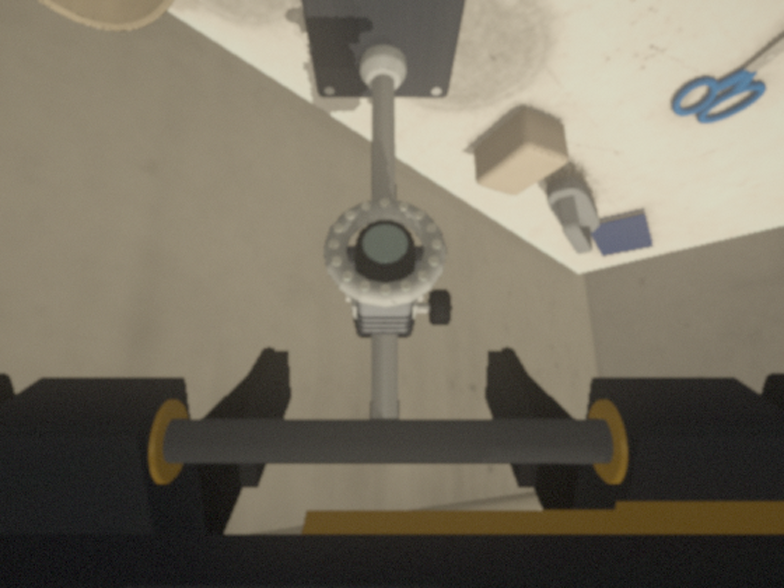

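The lens is seen clearly: ring centre (385,251), glass centre (385,243), ring semi-axes about 62 by 53 px (all at 1.4x). A steeper second view will fix the tilt.

Run:
```python
from h import *
y=np.radians(78);h=np.array([np.cos(y),np.sin(y),0]);k=np.array([0,0,1.])
ph=np.radians(27)
z=h*np.sin(ph)-k*np.cos(ph);x=-h*np.cos(ph)-k*np.sin(ph);R=np.c_[x,np.cross(z,x),z]
C=np.array([.485,.229,.455])
T=C-.083*x+.092*z;print(T);sh(T,R)
```

```text
[0.50905968 0.34219189 0.41070861]
shift mm [-82.4   0.5  28.7]
turn [ 0.0037  0.4839 -0.0043] deg 27.7
```

```bash
python3 -m pendant '[[[-20,0,7],[0,0.12,0]],[[-41,0,14],[0,0.24,0]],[[-62,0,21],[0,0.36,0]],[[-82,0,29],[0,0.484,0]],[[-82,0,29],[0,0.484,0]],[[-82,0,29],[0,0.484,0]]]' 1
python3 - <<'E'
from h import *
w=cap('wrist');np.savez('wl2.npz',**w)
w1=dict(np.load('wl1.npz'))
A=cv2.resize(w1['f'][130:230,220:330],(396,360),interpolation=cv2.INTER_CUBIC)
p=proj(w,[.522,.405,.239])[0].astype(int);print(p)
B=cv2.resize(w['f'][p[1]-50:p[1]+50,p[0]-55:p[0]+55],(396,360),interpolation=cv2.INTER_CUBIC)
cv2.imwrite('pics/ll.png',np.hstack([A,B])[:,:,::-1])
E
```

```text
time_s: 7.6
tcp_pos: [0.5091, 0.343, 0.411]
ee_rot: [[-0.186, -0.978, 0.091], [-0.871, 0.207, 0.445], [-0.455, 0.003, -0.891]]
wrist_force: [-0.4, -0.6, -0.8]
gripper_width: 0.999
gripper_force: 0.0
[276 179]
```

View pics/ll.png

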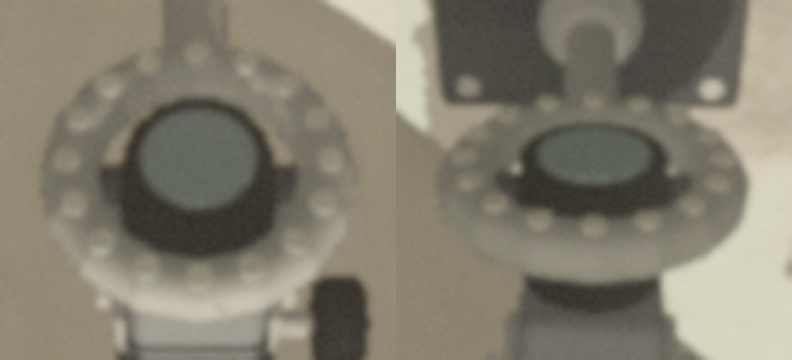

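Both views show the ring's beads and the glass disc: glass centres at (196,158) and (594,153), bead ring tops at (198,54) and (594,101), bottoms at (198,274) and (594,226). I'll triangulate them.

Run:
```python
from h import *
a=dict(np.load('wl1.npz'));b=dict(np.load('wl2.npz'))
o=b
p=proj(b,[.522,.405,.239])[0].astype(int)
A=lambda u,v:(220+(u+.5)/3.6-.5,130+(v+.5)/3.6-.5);B=lambda u,v:(p[0]-55+(u-395.5)/3.6-.5,p[1]-50+(v+.5)/3.6-.5)
pts={}
for n,u,v in [("glass",(196,158),(594,154)),("top",(198,54),(594,101)),("bot",(198,274),(594,226)),("l1",(66,160),(463,158)),("l2",(72,204),(467,181)),("r1",(331,160),(724,158)),("r2",(325,204),(719,181)),("bl",(146,265),(540,219)),("br",(250,268),(649,219)),("tl",(149,62),(547,105)),("tr",(245,62),(641,105))]:
    X,e=tri([(a,A(*u)),(b,B(*v))]);pts[n]=X;print(n,X.round(4),np.round(e,4))
bd=np.array([v for k,v in pts.items() if k!="glass"])
c=np.mean([(pts["top"]+pts["bot"])/2,],0)
n=np.linalg.svd(bd-bd.mean(0))[2][2]; n*=-np.sign(n[1])
print("ring c",c,"look n",n,"yaw",np.degrees(np.arctan2(n[1],n[0])),"tilt",np.degrees(np.arcsin(-n[2])),"diam",np.linalg.norm(pts["top"]-pts["bot"]),np.linalg.norm(pts["l1"]-pts["r1"]))
print("glass ahead",(pts["glass"]-c)@n, (pts["glass"]-c)-n*((pts["glass"]-c)@n))
```

```text
glass [0.5216 0.3992 0.2358] [0.0003 0.0003]
top [0.5226 0.4056 0.207 ] [0. 0.]
bot [0.5208 0.3961 0.2636] [0.0001 0.0001]
l1 [0.5502 0.3945 0.2355] [0.0001 0.0001]
l2 [0.5478 0.3922 0.247 ] [0.0001 0.0001]
r1 [0.4931 0.4063 0.2361] [0. 0.]
r2 [0.4945 0.4031 0.2475] [0.0001 0.0001]
bl [0.5316 0.3937 0.2616] [0. 0.]
br [0.5097 0.3973 0.2627] [0.0003 0.0003]
tl [0.5336 0.4028 0.2092] [0. 0.]
tr [0.5117 0.4073 0.2094] [0.0003 0.0003]
ring c [0.52173015 0.40085011 0.2352951 ] look n [-0.19817178 -0.9636722  -0.1790638 ] yaw -101.62043927069116 tilt 10.315233548617655 diam 0.05741941825814623 0.05830044778027218
glass ahead 0.001506335746099796 [ 0.00017149 -0.0001849   0.00080531]
```

```bash
cat >> h.py <<'E'
LP=np.array([.5214,.3990,.2352]); LN=np.array([-.1982,-.9637,-.1791]); LN/=np.linalg.norm(LN)
def RF(): c,ex,ey=rk(); return np.c_[ex,-ey,[0,0,-1]]
E
python3 - <<'E'
from h import *
print(r.sense()["joints"].round(1)); sh(rp(.021,0,.33),RF())
E
```

```text
[ 42.2  10.8   4.6 -17.6 -62.5 -49. ]
shift mm [234.2 -66.6 -28.9]
turn [-0.5665  0.2193 -2.3623] deg 139.8
```

```bash
python3 -m pendant '[[[24,-7,-3],[-0.033,0.013,-0.139]],[[48,-13,-6],[-0.067,0.026,-0.278]],[[72,-20,-9],[-0.1,0.039,-0.417]],[[96,-27,-12],[-0.133,0.052,-0.556]],[[120,-34,-15],[-0.167,0.065,-0.695]],[[144,-41,-18],[-0.2,0.077,-0.834]],[[168,-48,-21],[-0.233,0.09,-0.973]],[[192,-55,-24],[-0.267,0.103,-1.112]],[[216,-61,-27],[-0.3,0.116,-1.251]],[[234,-66,-29],[-0.333,0.129,-1.39]]]' 0.85
python3 - <<'E'
from h import *
print(r.sense()["joints"].round(1)); sh(rp(.021,0,.25),RF())
E
```

```text
time_s: 8.65
tcp_pos: [0.5274, 0.1091, 0.3304]
ee_rot: [[0.933, -0.341, -0.116], [-0.313, -0.927, 0.207], [-0.179, -0.157, -0.971]]
wrist_force: [0.0, 0.3, 0.0]
gripper_width: 0.851
gripper_force: 0.0
[ 22.3  14.3  -0.9 -14.  -76.9  51.8]
shift mm [14.1 10.2 78.5]
turn [-0.2334  0.0886 -0.97  ] deg 57.4
```

```bash
python3 -m pendant '[[[2,1,10],[-0.033,0.013,-0.139]],[[4,3,20],[-0.067,0.026,-0.278]],[[6,4,30],[-0.1,0.039,-0.417]],[[8,6,42],[-0.133,0.052,-0.556]],[[10,7,54],[-0.167,0.065,-0.695]],[[12,9,66],[-0.2,0.077,-0.834]],[[14,10,78],[-0.233,0.089,-0.97]],[[14,10,78],[-0.233,0.089,-0.97]],[[14,10,78],[-0.233,0.089,-0.97]]]' 0.85
python3 - <<'E'
from h import *
sh(rp(.021,0,.25),RF())
w=cap('wrist');np.savez('wg.npz',**w)
for x in (-.063,-.021,.021,.063): print(proj(w,[rp(x,-.0225,.082),rp(x,.0225,.082)]).round(0).tolist())
A=w['f'].copy()
for x,y,z in [(.021+sx,sy,.082) for sx in(-.0031,.0031) for sy in (-.0225,.0225)]+[(sx,sy,.052) for sx in(-.099,.099) for sy in (-.0355,.0355)]:
    q=proj(w,rp(x,y,z))[0]; cv2.circle(A,tuple(int(v) for v in q.round()),2,(0,255,0),-1)
cv2.imwrite('pics/wg.png',cv2.resize(A,(784,588),interpolation=cv2.INTER_CUBIC)[:,:,::-1])
E
```

```text
time_s: 9.55
tcp_pos: [0.5283, 0.1136, 0.2517]
ee_rot: [[0.808, 0.59, 0.0], [0.59, -0.808, 0.002], [0.001, -0.001, -1.0]]
wrist_force: [-0.1, 0.5, 0.7]
gripper_width: 0.851
gripper_force: 0.0
shift mm [-1.6  1.5  1.7]
turn [-0.0011 -0.001  -0.0062] deg 0.4
[[305.0, 303.0], [253.0, 304.0]]
[[306.0, 259.0], [252.0, 260.0]]
[[307.0, 211.0], [250.0, 211.0]]
[[308.0, 158.0], [248.0, 159.0]]
```

View pics/wg.png

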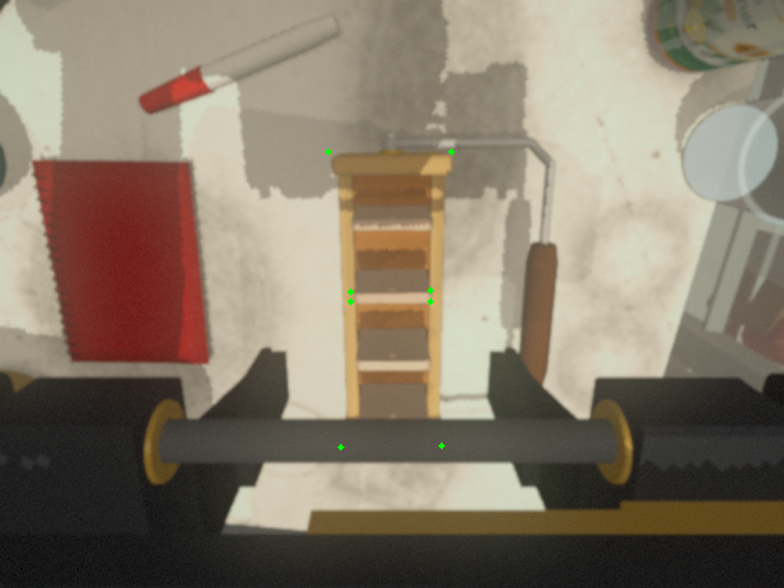

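The clear view over the rack matches: the brown tile's top edge runs from (353,298) to (430,298), against the predicted 350–430, with an along-rack error of about 1 mm. I'll descend and grip.

```bash
python3 -m pendant '[[[-2,1,30],[0,0,-0.006]],[[-2,1,65],[0,0,-0.006]],[[-2,1,95],[0,0,-0.006]],[[-2,1,115],[0,0,-0.006]],[[-2,1,128],[0,0,-0.006]],[[-2,1,135],[0,0,-0.006]],[[-2,1,135],[0,0,-0.006]],[[-2,1,135],[0,0,-0.006]]]' 0.85
python3 -m pendant '[[[0,0,0],[0,0,0]],[[0,0,0],[0,0,0]],[[0,0,0],[0,0,0]],[[0,0,0],[0,0,0]],[[0,0,0],[0,0,0]],[[0,0,0],[0,0,0]],[[0,0,0],[0,0,0]],[[0,0,0],[0,0,0]]]' 0.3
```

```text
time_s: 10.4
tcp_pos: [0.5285, 0.1129, 0.1176]
ee_rot: [[0.802, 0.597, 0.003], [0.597, -0.802, 0.002], [0.004, -0.0, -1.0]]
wrist_force: [0.1, -0.1, 0.7]
gripper_width: 0.854
gripper_force: 0.0
time_s: 11.2
tcp_pos: [0.528, 0.1128, 0.117]
ee_rot: [[0.801, 0.598, 0.002], [0.598, -0.801, 0.001], [0.002, -0.0, -1.0]]
wrist_force: [1.2, -1.2, 1.9]
gripper_width: 0.516
gripper_force: 30.0
```

```bash
python3 -m pendant '[[[0,0,-6],[0,0,0]],[[0,0,-14],[0,0,0]],[[0,0,-25],[0,0,0]],[[0,0,-37],[0,0,0]],[[0,0,-50],[0,0,0]],[[0,0,-65],[0,0,0]],[[0,0,-85],[0,0,0]],[[0,0,-105],[0,0,0]],[[0,0,-125],[0,0,0]],[[0,0,-140],[0,0,0]]]' 0.3
cat >> h.py <<'E'
def RG():  # tool at show pose: x=look, z=-lens up
    lx=-LN; yl=np.cross([0,0,1],lx); yl/=np.linalg.norm(yl); lz=np.cross(lx,yl)
    return np.c_[-lx,np.cross(-lz,-lx),-lz]
OFF=np.array([.002,0,.071])
def TG(d): R=RG(); return LP+LN*d-R@OFF, R
E
python3 - <<'E'
from h import *
print(r.sense()["joints"].round(1),r.sense()["gripper_force"],r.sense()["gripper_width"]); T,R=TG(.152);print(T,R.round(3));sh(T,R); T,R=TG(.21); sh(T,R)
E
```

```text
time_s: 12.2
tcp_pos: [0.5275, 0.1132, 0.2595]
ee_rot: [[0.801, 0.598, 0.003], [0.598, -0.801, 0.003], [0.005, -0.001, -1.0]]
wrist_force: [0.1, 0.8, -0.6]
gripper_width: 0.508
gripper_force: 30.0
[ 29.3  15.2 -14.5  -0.1 -60.   97.5] 29.999997806735337 0.507665117868225
[0.48910961 0.2419957  0.27818813] [[-0.198 -0.979  0.036]
 [-0.964  0.201  0.175]
 [-0.179  0.    -0.984]]
shift mm [  46.4 -126.2  -18.4]
turn [ 0.2112 -0.084   2.4075] deg 138.6
shift mm [  3.7 -88.2  -8.3]
turn [ 0.2112 -0.084   2.4075] deg 138.6
```

```bash
python3 -m pendant '[[[0,0,-3],[0.012,-0.005,0.14]],[[0,-2,-6],[0.025,-0.01,0.28]],[[0,-6,-8],[0.037,-0.015,0.42]],[[0,-12,-8],[0.049,-0.02,0.56]],[[0,-18,-8],[0.061,-0.024,0.7]],[[0,-24,-8],[0.074,-0.029,0.84]],[[0,-30,-8],[0.086,-0.034,0.98]],[[1,-36,-8],[0.098,-0.039,1.12]],[[1,-42,-8],[0.11,-0.044,1.26]],[[1,-50,-8],[0.123,-0.049,1.4]]]' 0.3
python3 - <<'E'
from h import *
T,R=TG(.21); sh(T,R)
E
```

```text
time_s: 13.2
tcp_pos: [0.498, 0.1539, 0.266]
ee_rot: [[0.719, -0.694, -0.036], [-0.687, -0.717, 0.119], [-0.109, -0.06, -0.992]]
wrist_force: [0.3, 0.4, -0.5]
gripper_width: 0.51
gripper_force: 30.0
shift mm [-36.9  -9.    2.8]
turn [ 0.0898 -0.0347  1.0013] deg 57.6
```

```bash
python3 -m pendant '[[[-5,-1,0],[0.012,-0.005,0.13]],[[-10,-2,0],[0.023,-0.009,0.26]],[[-15,-3,1],[0.035,-0.014,0.39]],[[-20,-5,1],[0.047,-0.018,0.52]],[[-25,-6,2],[0.058,-0.023,0.65]],[[-30,-7,2],[0.07,-0.027,0.78]],[[-35,-8,3],[0.082,-0.032,0.9]],[[-37,-9,3],[0.09,-0.035,1.001]],[[-37,-9,3],[0.09,-0.035,1.001]],[[-37,-9,3],[0.09,-0.035,1.001]]]' 0.3
python3 - <<'E'
from h import *
T,R=TG(.152); sh(T,R)
E
```

```text
time_s: 14.2
tcp_pos: [0.4776, 0.1857, 0.2671]
ee_rot: [[-0.19, -0.981, 0.036], [-0.965, 0.193, 0.175], [-0.179, -0.001, -0.984]]
wrist_force: [0.2, -0.7, -0.7]
gripper_width: 0.515
gripper_force: 30.0
shift mm [-58.5  -0.4  -0.6]
turn [ 0.0005 -0.0004  0.0086] deg 0.5
```

```bash
python3 -m pendant '[[[-8,0,0],[0,0,0.004]],[[-18,0,0],[0,0,0.008]],[[-28,0,0],[0,0,0.008]],[[-38,0,0],[0,0,0.008]],[[-47,0,0],[0,0,0.008]],[[-54,0,0],[0,0,0.008]],[[-58,0,0],[0,0,0.008]],[[-58,0,0],[0,0,0.008]],[[-58,0,0],[0,0,0.008]],[[-58,0,0],[0,0,0.008]]]' 0.3
python3 - <<'E'
from h import *
T,R=TG(.152); sh(T,R)
w=cap('wrist');s=cap('side')
f=w['f'].copy()
Rt=RG();O=LP+LN*.152
# predicted corners of tile back
for sx in(-.036,.036):
    for sy in(-.0225,.0225):
        q=proj(w,O-Rt[:,2]*sx+Rt[:,1]*sy)[0];print(q.round(1))
        cv2.circle(f,tuple(int(v) for v in q.round()),2,(0,255,0),-1)
A=cv2.resize(f,(480,360),interpolation=cv2.INTER_CUBIC);B=cv2.resize(s['f'][150:310,230:370],(315,360),interpolation=cv2.INTER_CUBIC)
cv2.imwrite('pics/fin.png',np.hstack([A,B])[:,:,::-1])
E
```

```text
time_s: 15.2
tcp_pos: [0.4889, 0.2411, 0.2765]
ee_rot: [[-0.201, -0.979, 0.035], [-0.963, 0.204, 0.174], [-0.177, 0.001, -0.984]]
wrist_force: [1.3, -0.1, -0.8]
gripper_width: 0.51
gripper_force: 30.0
shift mm [-1.2  0.  -1.5]
turn [ 0.0008 -0.0017 -0.0025] deg 0.2
[240.1 240.4]
[313.2 240.2]
[223.  306.5]
[330.8 306.2]
```

View pics/fin.png

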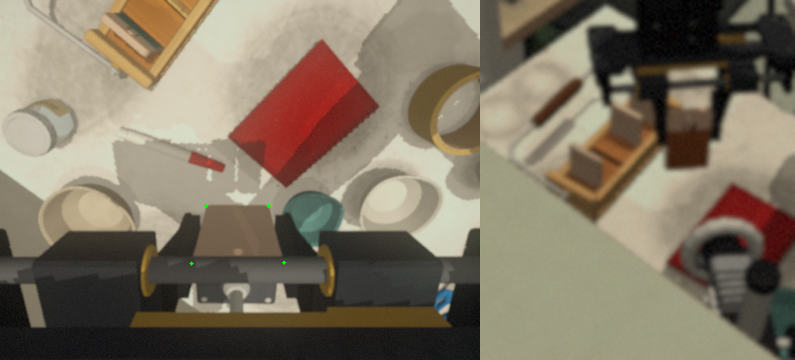

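The final view shows the tile's lower back edge at (205–269, 206), on the predicted corners. The brown glaze faces the lens with the bare strip up, the handle is down and the bystanders are in place.

```bash
python3 -c "
from h import *
print(r.finish_job())"
```

```text
the job is handed in; nothing more can be done
None
```

The job is handed in: the handle is folded to the rack's -y side, and the rust-brown tile is held by its side edges, by my measurements about 152 mm in front of the lens, square and centred, glaze to the lens and bare strip up; the final pictures agreed, and no verdict was returned.

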